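Load the metal rod into the linear-expansion apparatus

ROBOT

A 6-joint arm with a two-finger parallel gripper is mounted at the origin on the work surface. World frame = base frame: x ahead of the robot, y to its left, z up, the work surface at z = 0. Lengths are in m, angles in rad, forces in N, time in s.
With the tool pointing down it reaches from about 0.375 to 0.9 m from the base axis. Payload 3.1 kg.
Tool frame: the origin (TCP) lies at the very end of the fingers, on their centre line; the grasp point (between the pads) lies 19 mm behind it (manip.tcp_to_grasp is the distance from the TCP to the grasp point, in m); z points along the fingers, y is the line along which they close (so a half turn about z gives the same grasp; the last joint's range is limited). The gripper opens to 85 mm and grips with 20 to 120 N. Pads are 22 mm wide; open, the fingers measure 114 mm over their backs; the gripper's body (76 mm by 85 mm) begins 54 mm behind the grasp point. The pads swing forward as they close: fully open they stand 13 mm farther back than shut.
Start: joints at [-1.351, 0.527, 1.433, -0, 1.181, -0.178], TCP at [0.242, -0.576, 0.231] pointing down, gripper open.
Joint ranges: [-3.08, 3.08], [-0.75, 2.2], [0.22, 2.44], [-1.43, 4.57], [0, 2.65], [-2.85, 2.85]. Speed limits (rad/s): [2.79, 2.79, 3.14, 3.14, 3.14, 3.14].

INTERFACE

Orientations are given as a unit quaternion [x, y, z, w].
In Python, from station import manip gives the robot as it stands. The module is installed in compiled form; this text tells all that it offers.
- The arm moves only by the tool step_arm, never from a script. Its argument "commands" is one flat list of numbers, 6 for each row, row after row: the shift along the tool's x, y, z in m, then the turn, a rotation vector about the tool's x, y, z in degrees. A call has exactly 10 rows; each row is the pose to reach, as a shift and turn from the pose commanded when the call began, along the tool's axes at that moment; what a row does not reach only later rows make up. A row lasts 1/10 s, in which the tool goes at most 50 mm and 8.59 degrees, less where a joint would pass 70% of its speed; a pose out of reach is approached as far as the arm can. A call with a gripper value outside its range is refused whole. "jaw" is the opening in per cent of the stroke, from 0 (shut) to 100 (fully open), set as the call begins (left out, the last holds). The fingers move at their own pace and stop on an object; "grip_force" is the grip in N (left out, the last holds). Time passes only in rows, so rows that repeat a pose let the fingers close, or fill a call up. It gives the time, the measured TCP pose, the force, the opening and the grip force at its end, in the units of the state.
- manip.sense(): the state, without advancing time (a new reading comes with each control period).
- manip.snapshot(name): name is "side" or "top" or "wrist"; returns a dict with "pixels" (400x640x3 uint8, blue, green, red), "fx", "fy", "cx", "cy" (pixels), "R" (3x3) and "t" (3): a world point X has camera coordinates R X + t; the wrist camera has in their place "mount" (4x4, takes a point from camera to tool coordinates, whose origin is the TCP and whose axes are the flange's). Camera axes: x right, y down, z forward; pixel columns grow to the right and rows downward; lengths in m; the calibration is good to about 2 mm. A picture is of the moment at which its call begins: read the wrist's pose just before it. There is no depth.
- manip.sign_off(): hands the job in; it is judged then, once.
The state is a dict: "t": time; "q": joint angles; "qd": joint speeds; "tau": joint torques, N m; "tcp_pos": TCP position; "tool_rot": TCP orientation; "force": force on the tool from outside, world axes, zero at the start; "ft_torque": the same for the moment, N m; "finger_gap": opening from 0.0 (shut) to 1.0 (fully open); "gripper_force": force on a finger pad.
Only numpy, scipy, OpenCV 4.12 (cv2) and the standard library are available. Lean on these libraries where they do the work, as an engineer would, in place of code of your own. Each camera call takes 0.05 s, during which the arm holds its last target. There are 200 camera calls.

TASK

Take the aluminium rod from its white rack, lower it gently into the two V-saddles of the blue expansion apparatus so that it settles centred in both, and let go of it. Then slide the tailstock by its red fin until it pushes the rod onto the sprung gauge tip and leave it holding the rod with about 6 N of pressure. Do not drop or force the rod (press it into the saddles with less than 15 N, and with the tailstock never over 12 N), and leave the bottle, jar and funnel where they stand.

Things in the scene. Friction and masses are not known exactly. Their poses are not given: they have to be found in the camera images.
- rod: Plain round aluminium rod, 30 mm in diameter, 180 mm long, 0.27 to 0.44 kg, a narrow blue band towards one end. Origin at its middle, on its axis; x runs along the rod (y and z turn as it rolls). Either end may face the gauge. It starts lying in the rack, its axis 35 mm above the table.
- rack: White plastic storage rack, fixed, 130 mm long, 56 mm wide, 35 mm high: two notched supports, 14 mm thick, 110 mm apart (centres), on a spine 18 mm wide and 6 mm high; free space for fingers between the supports. Origin under its centre, x along the rod it holds.
- apparatus: Linear-expansion apparatus, fixed: blue base plate 390 x 80 x 12 mm. Origin on the table under the middle between two white nylon V-saddles; x runs along the bed from the tailstock (-x) to the dial gauge (+x), z up. Saddles: 90 degree V across the bed, 16 mm thick along x, centred at x = -50 and +50 mm, V mouth about 50 mm wide, free space for fingers between them.
- bed (a point): Point on the bed line midway between the saddles, 58 mm above the table, axes as the apparatus. A seated rod's axis lies along this x axis at y = 0, but the saddles are height-set: the seated axis is anywhere from 10 mm below to 10 mm above this point, different each time and not measured. Feel for the contact while lowering. The rod slides along the slippery saddles with 1 to 2 N of friction.
- gauge_mid (a point): Mean place of the brass gauge tip's face (disc 24 mm across, facing -x to the rod's end), 105 mm along x from the bed point, axes as the apparatus. The gauge is clamped up to 10 mm either way along x from here, different each time and not measured. The tip is sprung along x: 1.5 N when it begins to yield, 3 N more per mm, 7 mm of travel. Gauge block and dial stand behind it.
- tailstock: Grey tailstock sliding along the bed with 13 N of drag; it stays where left, so it can hold at most about 13 N on the rod. Pushing takes 13 N plus its press on the rod. Origin at the centre of its round brass pushing face (32 mm across), 58 mm above the table; x points to the gauge. Travel 65 mm; the face starts 104 to 114 mm on the -x side of the bed point. It reaches 66 mm behind the face.
- fin (a point): Centre of the tailstock's red upright fin, for pinching across or pushing: 34 mm long in x, 14 mm thick in y, 52 mm high, its top 130 mm above the table. The point lies 34 mm behind the face and 46 mm above the tailstock's origin; axes as the tailstock. Below the fin is a post 30 mm wide, its top 21 mm above the tailstock's origin.
- reagent: Bystander: glass bottle with a blue cap, 60 mm across, 125 mm high, loose. Origin at the centre of its base.
- flask: Bystander: amber glass jar with a white cap, 64 mm across, 100 mm high, loose. Origin at the centre of its base.
- funnel: Bystander: white plastic funnel standing on its mouth, 72 mm across, 95 mm high, loose. Origin at the centre of its base.
Things that resemble listed ones, but are neither listed nor needed, are in the scene too. Of the things that look like the rod, the smallest one is meant.

How it is judged:
On the way:
1. the rod lies centred in both V-saddles, let go, not yet touched by the tailstock (y of rod in the frame of bed between -0.002 and 0.002 m and angle between the x axis of rod and the x axis of bed, either way round below 0.03 rad and z of rod in the frame of bed between -0.014 and 0.014 m and x of rod in the frame of bed between -0.035 and 0.035 m and contact force between rod and apparatus above 1.2 N and contact force between rod and the fingers below 0.1 N and contact force between rod and tailstock below 0.3 N and linear speed of rod below 0.02 m/s), for 0.3 s.
At the end, for the whole second after the job is handed in: The rod rests released in both saddles: within 2 mm of the bed line sideways and 0.03 rad of its direction, within 14 mm of the bed point in height and 35 mm along, on the apparatus with over 1.2 N, at rest, the tailstock left pressing it with 3.5 to 8.5 N (y of rod in the frame of bed between -0.002 and 0.002 m and angle between the x axis of rod and the x axis of bed, either way round below 0.03 rad and z of rod in the frame of bed between -0.014 and 0.014 m and x of rod in the frame of bed between -0.035 and 0.035 m and contact force between rod and apparatus above 1.2 N and contact force between rod and the fingers below 0.1 N and contact force between tailstock and rod between 3.5 and 8.5 N and linear speed of rod below 0.01 m/s); the robot touches nothing.
It fails at once if the rod is forced against the apparatus: its contact forces there (both V flanks, tailstock and gauge tip) add up to over 40 N (contact force between rod and apparatus above 40 N).
It fails at once if the rod is dropped (moves faster than 0.2 m/s when not held) (contact force between rod and the fingers below 0.1 N and linear speed of rod above 0.2 m/s).
It fails at once if the tailstock presses the rod with over 12 N (contact force between tailstock and rod above 12 N).
It fails at once if the bottle, jar or funnel is moved by over 20 mm or tipped (distance of any of reagent, flask, funnel from where it was at the start of the episode above 0.02 m or angle between any of reagent, flask, funnel's own z axis and vertical above 0.3 rad).
It also fails if it takes over 72 s, if anything falls off the work surface, if the arm or the gripper's body presses on something with over 40 N, if the wrist force passes 120 N, or if a joint passes its speed limit or range.

## Working session

There is one attempt and no reset: what is moved stays moved. The work goes in short steps, Python scripts to look and compute and a tool call to move; the robot and the scene stay as the last step left them, time stands still between calls to the robot, and variables do not carry over. Pictures are saved under pics/ and viewed, at most 10 in all, crops included, and the job is handed in when it is done.

Besides the shell and the picture viewer there is one more tool, called as name(argument=value, ...) on one line, values as JSON. step_arm: Moves the arm, as the interface text tells. Its arguments: {"type":"object","properties":{"commands":{"type":"array","items":{"type":"number"}},"jaw":{"type":"number"},"grip_force":{"type":"number"}},"required":["commands"]}

```bash
mkdir -p pics
python3 - <<'E'
from station import manip
import cv2,pickle
d={}
for n in("side","top"):
    s=manip.snapshot(n);d[n]=s;cv2.imwrite(f"pics/{n}0.png",s["pixels"])
    print(n,s["fx"],s["fy"],s["cx"],s["cy"],s["R"],s["t"])
pickle.dump(d,open("d0.pkl","wb"))
print(manip.sense(),manip.tcp_to_grasp)
E
```

```text
side 453.1457114165662 453.1457114165662 311.67392132044847 198.49986746512013 [[ 0.999651   -0.02626889 -0.00279712]
 [-0.02114013 -0.7319639  -0.68101537]
 [ 0.01584212  0.68083683 -0.73226378]] [-0.57516309  0.00499751  1.29130325]
top 481.39263757901284 481.39263757901284 313.0270173221599 199.96997695160542 [[-6.89270423e-03 -9.99974777e-01 -1.71359577e-03]
 [-9.90871499e-01  7.06065465e-03 -1.34624739e-01]
 [ 1.34633443e-01  7.70024698e-04 -9.90895173e-01]] [-0.10763431  0.60693376  1.4358441 ]
{'t': 0.1, 'q': array([-1.35151602e+00,  5.28380460e-01,  1.43376420e+00,  1.11856909e-05,
        1.18140809e+00, -1.78493000e-01]), 'qd': array([ 0.00052853, -0.00192499, -0.00247909,  0.0007079 , -0.0008115 ,
       -0.00102624]), 'tau': array([-2.96401422e-04, -4.43303883e+01, -1.78586304e+01, -2.00598943e-04,
        3.82524566e-03,  2.83288648e-05]), 'tcp_pos': array([ 0.24199679, -0.57555523,  0.23043019]), 'tool_rot': array([ 9.80287108e-01,  1.97575871e-01, -1.48143461e-05, -9.79949123e-04]), 'force': array([ 0.73973564,  0.02038636, -0.16740652]), 'ft_torque': array([-0.00449635,  0.0349157 , -0.01723709]), 'gripper_force': 0.0, 'finger_gap': 1.0015515260007537} 0.0187
```

View pics/top0.png

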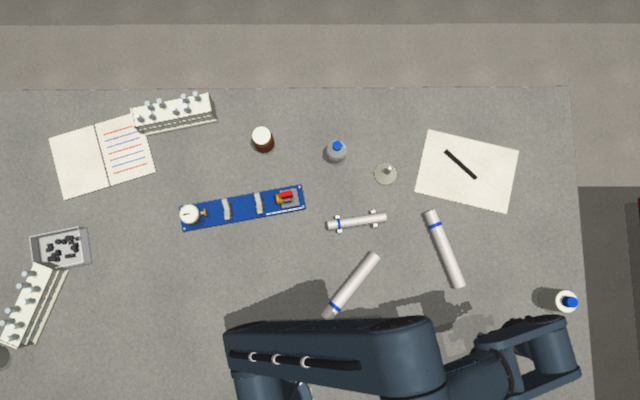

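View pics/side0.png

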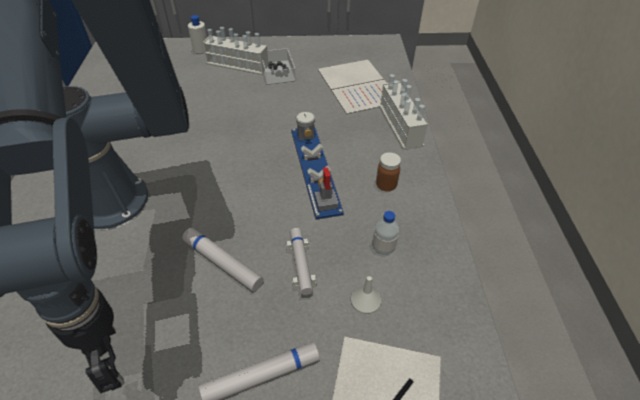

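The top view shows the rod in its rack from about (328,225) to (386,217), saddles at about (226,209) and (258,203), and the red fin at about (285,196). In the side view the rod runs from (295,232) to (306,291), the saddles are at (312,153) and (317,175), and the fin is at (327,180). The two other rods are larger.

```bash
cat > h.py <<'E'
import numpy as np,cv2,pickle
from scipy.spatial.transform import Rotation as Ro
def ray(s,p):
    d=np.array([(p[0]-s["cx"])/s["fx"],(p[1]-s["cy"])/s["fy"],1])
    R=np.array(s["R"]);t=np.array(s["t"]); return -R.T@t, R.T@d
def onz(s,p,z):
    o,d=ray(s,p); return o+d*(z-o[2])/d[2]
def tri(obs):
    A=np.zeros((3,3));b=np.zeros(3);L=[]
    for s,p in obs:
        o,d=ray(s,p);d=d/np.linalg.norm(d);P=np.eye(3)-np.outer(d,d);A+=P;b+=P@o;L.append((P,o))
    x=np.linalg.solve(A,b); return x,[float(np.linalg.norm(P@(x-o))) for P,o in L]
def wristcam(s,st):
    M=np.array(s["mount"]);T=np.eye(4);T[:3,:3]=Ro.from_quat(st["tool_rot"]).as_matrix();T[:3,3]=st["tcp_pos"]
    C=np.linalg.inv(T@M);s=dict(s);s["R"]=C[:3,:3];s["t"]=C[:3,3];return s
def proj(s,X):
    c=np.array(s["R"])@X+s["t"];return s["fx"]*c[0]/c[2]+s["cx"],s["fy"]*c[1]/c[2]+s["cy"]
E
python3 - <<'E'
from h import *
d=pickle.load(open("d0.pkl","rb"))
T,S=d["top"],d["side"]
for n,a,b in [("rodA",(328,225),(294,232)),("rodB",(386,217),(306,292)),("sadG",(226,209),(312,152)),("sadT",(258,203),(317,174)),("fin",(285,194),(327,170)),("cap",(337,146),(390,216)),("jar",(262,133),(390,160)),("fun",(386,167),(369,279))]:
    print(n,*[np.round(v,3) for v in tri([(T,a),(S,b)])])
E
```

```text
rodA [ 0.528 -0.157  0.034] [0.002 0.002]
rodB [ 0.553 -0.335  0.033] [0. 0.]
sadG [0.581 0.157 0.03 ] [0. 0.]
sadT [0.596 0.057 0.032] [0.003 0.003]
fin [ 0.613 -0.031  0.131] [0.002 0.002]
cap [ 0.758 -0.184  0.119] [0.002 0.002]
jar [0.798 0.04  0.098] [0.004 0.004]
fun [ 0.698 -0.333  0.078] [0.002 0.002]
```

Run:
```python
from h import *
from station import manip
d=pickle.load(open("d0.pkl","rb"))
print(manip.snapshot("wrist")["mount"])
c=d["top"]["pixels"][170:260,160:420]
a=cv2.resize(d["top"]["pixels"][170:245,170:400],None,fx=3.4,fy=3.4,interpolation=cv2.INTER_CUBIC)
b=cv2.resize(d["side"]["pixels"][105:305,270:400],None,fx=1.7,fy=1.7,interpolation=cv2.INTER_CUBIC)
o=np.zeros((a.shape[0]+b.shape[0],800,3),np.uint8);o[:a.shape[0],:a.shape[1]]=a[:,:800];o[a.shape[0]:,:b.shape[1]]=b
cv2.imwrite("pics/c.png",o);print(a.shape,b.shape)
```

```text
[[-1.90107611e-03 -9.54408591e-01 -2.98497283e-01  7.68668490e-02]
 [ 9.99997877e-01 -1.57718295e-03 -1.32595885e-03 -2.13134648e-04]
 [ 7.94721695e-04 -2.98499170e-01  9.54409563e-01 -1.42663541e-01]
 [ 0.00000000e+00  0.00000000e+00  0.00000000e+00  1.00000000e+00]]
(255, 782, 3) (340, 221, 3)
```

step_arm(commands=[0.04,-0.018,0,0,0,-7.5,0.085,-0.039,0,0,0,-15.5,0.13,-0.06,0,0,0,-24,0.175,-0.081,0,0,0,-32.5,0.22,-0.102,0,0,0,-41,0.265,-0.123,0,0,0,-49.5,0.31,-0.144,0.01,0,0,-58,0.355,-0.165,0.01,0,0,-66,0.39,-0.182,0.01,0,0,-72,0.403,-0.189,0.01,0,0,-75.2], jaw=100)

```text
t: 1.15
tcp_pos: [0.5424, -0.2423, 0.2209]
tool_rot: [0.653, 0.757, 0.001, -0.0]
force: [-0.8, -0.3, 0.6]
finger_gap: 0.999
gripper_force: 0.0
```

Run:
```python
from h import *
from station import manip
st=manip.sense();s=wristcam(manip.snapshot("wrist"),st)
pickle.dump(s,open("w1.pkl","wb"));cv2.imwrite("pics/w1.png",s["pixels"])
print(st["tcp_pos"],st["tool_rot"],s["fx"],st["force"])
for X in [(0.541,-.246,.035),(.528,-.157,.035),(.553,-.335,.035)]:print(proj(s,np.array(X)))
```

```text
[ 0.54241961 -0.24229949  0.22092688] [ 6.53447665e-01  7.56971425e-01  5.50424608e-04 -3.27854542e-04] 297.3220683146581 [-0.76085458 -0.30133917  0.60594638]
(np.float64(314.37303296208864), np.float64(179.6024749467303))
(np.float64(314.16187303300836), np.float64(95.86337628572461))
(np.float64(313.7453038480066), np.float64(250.9643345035882))
```

View pics/w1.png

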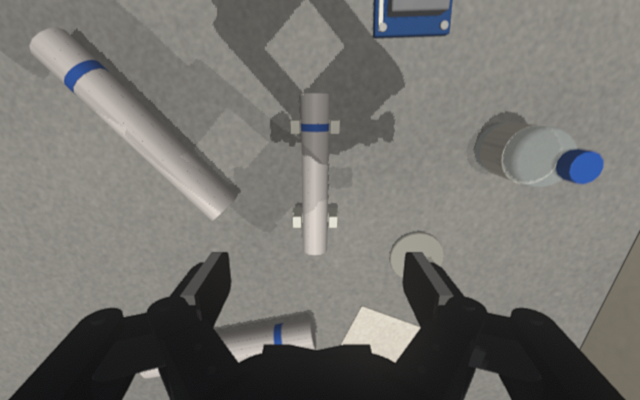

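The wrist view shows the rod from (315,94) to (315,254), where the triangulated points project, so its height and heading agree. The rack supports are at rows 127 and 222. Descending.

step_arm(commands=[-0.001,0,0.02,0,0,0,-0.002,-0.001,0.05,0,0,0,-0.003,-0.001,0.085,0,0,0,-0.0035,-0.001,0.12,0,0,0,-0.0035,-0.001,0.15,0,0,0,-0.0035,-0.001,0.175,0,0,0,-0.0035,-0.001,0.19,0,0,0,-0.0035,-0.001,0.2,0,0,0,-0.0035,-0.001,0.205,0,0,0,-0.0035,-0.001,0.205,0,0,0], jaw=75)

```text
t: 2.2
tcp_pos: [0.5401, -0.2497, 0.0164]
tool_rot: [0.656, 0.755, -0.0, 0.0]
force: [-0.4, 0.8, -0.1]
finger_gap: 0.75
gripper_force: 0.0
```

step_arm(commands=[0,0,0,0,0,0,0,0,0,0,0,0,0,0,0,0,0,0,0,0,0,0,0,0,0,0,0,0,0,0,0,0,0,0,0,0,0,0,0,0,0,0,0,0,0,0,0,0,0,0,0,0,0,0,0,0,0,0,0,0], jaw=20, grip_force=40)

```text
t: 3.2
tcp_pos: [0.5407, -0.2498, 0.0175]
tool_rot: [0.656, 0.755, 0.0, 0.001]
force: [-0.6, -0.1, 6.7]
finger_gap: 0.341
gripper_force: 39.4
```

step_arm(commands=[0,0,-0.01,0,0,0,0,0,-0.035,0,0,0,0.01,0,-0.07,0,0,0,0.04,0,-0.1,0,0,0,0.08,0,-0.125,0,0,0,0.12,0,-0.145,0,0,0,0.16,0,-0.165,0,0,0,0.2,0,-0.18,0,0,0,0.24,0,-0.195,0,0,0,0.28,-0.001,-0.2,0,0,0])

```text
t: 4.2
tcp_pos: [0.4999, 0.0293, 0.2179]
tool_rot: [0.656, 0.755, 0.001, 0.001]
force: [0.6, 0.6, -2.9]
finger_gap: 0.336
gripper_force: 40.1
```

step_arm(commands=[0.03,0,0,0,0,0,0.05,0,0,0,0,0,0.06,-0.001,0,0,0,0,0.065,-0.002,0,0,0,0,0.065,-0.002,0,0,0,0,0.065,-0.002,0,0,0,0,0.065,-0.002,0,0,0,0,0.065,-0.002,0,0,0,0,0.065,-0.002,0,0,0,0,0.065,-0.002,0,0,0,0])

```text
t: 5.2
tcp_pos: [0.4891, 0.0915, 0.2163]
tool_rot: [0.656, 0.754, -0.0, -0.0]
force: [0.4, -0.2, -2.4]
finger_gap: 0.336
gripper_force: 40.1
```

Run:
```python
from h import *
from station import manip
st=manip.sense();s=wristcam(manip.snapshot("wrist"),st)
pickle.dump((s,st),open("w2.pkl","wb"));cv2.imwrite("pics/w2.png",s["pixels"])
print(st["tcp_pos"],st["tool_rot"],st["force"],st["ft_torque"],st["finger_gap"])
```

```text
[0.48908041 0.09151436 0.21626952] [ 6.56308118e-01  7.54492976e-01 -4.68260906e-05 -3.75274883e-05] [ 0.37809934 -0.21219708 -2.36646435] [-0.01776818 -0.01505939  0.02115236] 0.33603536402878587
```

View pics/w2.png

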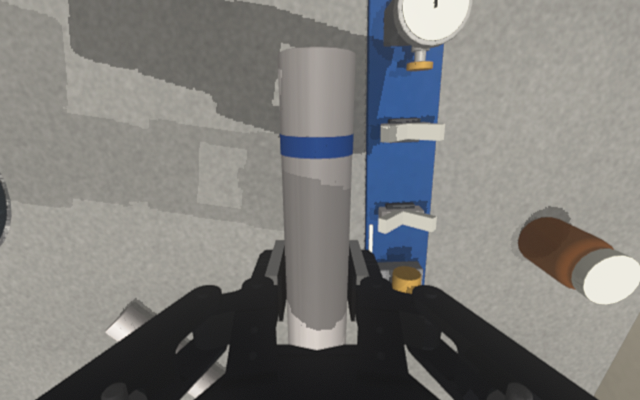

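The wrist view shows the held rod (280–355 px wide), and the bed to its right: plate edges at columns ~368 and ~425–443, gauge tip at (419,65), saddles at rows 132 and 215, and the tailstock's face at (405,280). I'll fit the plate edges numerically.

Run:
```python
from h import *
s,st=pickle.load(open("w2.pkl","rb"));d=pickle.load(open("d0.pkl","rb"));T=d["top"]
def blue(im):
    h=cv2.cvtColor(im,cv2.COLOR_BGR2HSV);return cv2.inRange(h,(100,120,40),(125,255,255))
def fit(P):
    P=np.array(P)[:,:2];
    for _ in range(3):
        vx,vy,x,y=cv2.fitLine(P.astype(np.float32),cv2.DIST_HUBER,0,.001,.001).ravel()
        r=(P-[x,y])@[-vy,vx];P=P[abs(r)<max(.0015,2*r.std())]
    if vy<0:vx,vy=-vx,-vy
    return np.degrees(np.arctan2(vy,vx)),x,y,len(P),r.std()
m=blue(s["pixels"]);
L=[];Rr=[]
for v in list(range(75,120))+list(range(150,200)):
    u=np.where(m[v,362:])[0]+362
    u=u[u<460]
    if len(u)>5:L.append((u.min()-.5,v));Rr.append((u.max()+.5,v))
print(L[::15],Rr[::15])
def rep(n,S,A,B,za,zb):
    a=fit([onz(S,p,za) for p in A]);b=fit([onz(S,p,zb) for p in B])
    th=np.radians((a[0]+b[0])/2);nrm=np.array([np.sin(th),-np.cos(th)])
    ca=nrm@a[1:3];cb=nrm@b[1:3];print(n,a[0],b[0],"rms",a[4],b[4],"width",cb-ca,"centre offset along normal",(ca+cb)/2,nrm)
rep("w",s,L,Rr,0,.012);rep("w12",s,L,Rr,.012,.012)
m=blue(T["pixels"]);m[:180]=0;m[235:]=0;m[:,:175]=0;m[:,310:]=0
A=[];B=[]
for u in list(range(232,252))+list(range(265,275)):
    v=np.where(m[:,u])[0];A.append((u,v.max()+.5));B.append((u,v.min()-.5))
rep("t",T,A,B,.012,.012);rep("t0",T,A,B,.0,.012)
print(-np.array(T["R"]).T@T["t"])
# ends of plate in top view, gauge tip, saddles
ys,xs=np.where(m);print(xs.min(),xs.max())
rgb=s["pixels"];
for n,p,z in[("tip",(419,65),.058),("sadG nearface",(412,132),.055),("sadT",(407,217),.055),("face",(405,268),.058)]:print(n,onz(s,p,z))
```

```text
[(np.float64(367.5), 75), (np.float64(367.5), 90), (np.float64(367.5), 105), (np.float64(366.5), 150), (np.float64(366.5), 165), (np.float64(365.5), 180), (np.float64(365.5), 195)] [(np.float64(440.5), 75), (np.float64(438.5), 90), (np.float64(437.5), 105), (np.float64(434.5), 150), (np.float64(432.5), 165), (np.float64(431.5), 180), (np.float64(430.5), 195)]
w 99.711655 99.9329 rms 0.000410435928052805 0.00033942741769391185 width 0.07664138 centre offset along normal 0.59711754 [0.98534167 0.17059265]
w12 99.711716 99.9329 rms 0.0003967105808844706 0.00033942741769391185 width 0.07859093 centre offset along normal 0.59614277 [0.98534155 0.17059325]
t 100.154076 99.8712 rms 0.0009147477969942835 0.0008815080384748488 width 0.078990996 centre offset along normal 0.59798837 [0.9847694  0.17386536]
t0 100.15409 99.8712 rms 0.0009221036008353503 0.0008815080384748488 width 0.07756764 centre offset along normal 0.59870005 [0.9847694 0.1738656]
[ 0.40733884 -0.11302258  1.50429484]
179 304
tip [0.56849858 0.21614347 0.058     ]
sadG nearface [0.57714938 0.15546659 0.055     ]
sadT [0.59279224 0.0658238  0.055     ]
face [0.60352607 0.00552605 0.058     ]
```

step_arm(commands=[0,0.01,0,0,0,-0.3,0,0.03,0.005,0,0,-0.6,-0.001,0.055,0.02,0,0,-1,-0.002,0.075,0.04,0,0,-1.4,-0.003,0.09,0.06,0,0,-1.7,-0.003,0.097,0.08,0,0,-1.85,-0.003,0.099,0.092,0,0,-1.85,-0.003,0.099,0.096,0,0,-1.85,-0.003,0.099,0.096,0,0,-1.85,-0.003,0.099,0.096,0,0,-1.85])

```text
t: 6.25
tcp_pos: [0.5876, 0.1026, 0.1211]
tool_rot: [0.644, 0.765, 0.0, 0.0]
force: [0.2, 0.0, -3.5]
finger_gap: 0.336
gripper_force: 40.1
```

Run:
```python
from h import *
from station import manip
st=manip.sense();s=wristcam(manip.snapshot("wrist"),st)
pickle.dump((s,st),open("w3.pkl","wb"));cv2.imwrite("pics/w3.png",s["pixels"])
t=manip.snapshot("top");sd=manip.snapshot("side");pickle.dump((t,sd),open("d1.pkl","wb"))
print(st["tcp_pos"],st["tool_rot"],st["force"],st["ft_torque"],st["finger_gap"])
```

```text
[0.58764417 0.10264411 0.12110567] [6.43810806e-01 7.65184526e-01 3.36104824e-04 4.18675691e-04] [ 0.19025656  0.03043425 -3.49457133] [ 0.05155173 -0.00884269  0.04907718] 0.33637525229880344
```

View pics/w3.png

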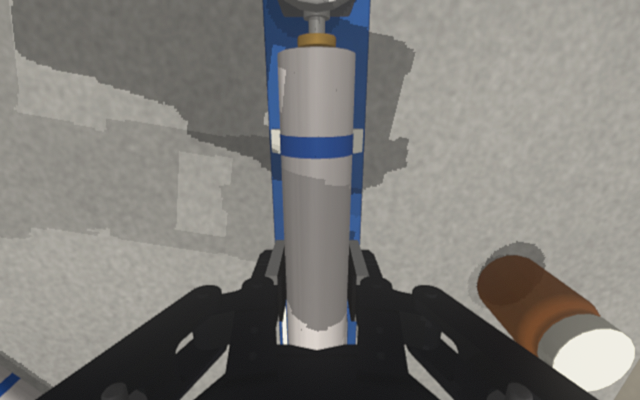

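The rod hangs over the bed: its axis is at column ~317 and the plate edges at 264/370 (row 0) and 275/361 (row 235), so it is almost centred. The gauge tip is at (317,40). I'll compute the residual.

Run:
```python
from h import *
s,st=pickle.load(open("w3.pkl","rb"))
h=cv2.cvtColor(s["pixels"],cv2.COLOR_BGR2HSV);m=cv2.inRange(h,(100,120,40),(125,255,255))
R=Ro.from_quat(st["tool_rot"]).as_matrix()
tool=lambda X:R.T@(X-st["tcp_pos"])
A=[];B=[]
for v in list(range(20,125,5))+list(range(165,235,5)):
    u=np.where(m[v,255:380])[0]+255
    if len(u)>3:A.append((u.min()-.5,v));B.append((u.max()+.5,v))
for n,za in(("side face incl",0.),("top",.012)):
    a=np.array([tool(onz(s,p,za)) for p in A]);b=np.array([tool(onz(s,p,.012)) for p in B])
    for k,q in(("L",a),("R",b)):
        c=np.polyfit(q[:,0],q[:,1],1);print(n,k,"slope deg",np.degrees(c[0]),"y0",c[1],"std",(q[:,1]-np.polyval(c,q[:,0])).std())
# rod axis in tool at blue band and along: edges
for v in (80,110,190,215):
    row=cv2.GaussianBlur(cv2.cvtColor(s["pixels"],cv2.COLOR_BGR2GRAY),(1,5),0)[v].astype(float)
    g=np.abs(np.diff(row));e1=265+g[265:300].argmax()+1;e2=335+g[335:365].argmax()+1
    zc=st["tcp_pos"][2]+.0175
    print(v,e1,e2,tool(onz(s,((e1+e2)/2,v),zc+.01)))
print("tip tool xy",tool(onz(s,(317,46),.058)),"rod end",tool(onz(s,(318,47),.1386+.015)))
```

```text
side face incl L slope deg -0.2759599378859538 y0 -0.040062505560082444 std 0.0002810541797115191
side face incl R slope deg -0.06028108176868597 y0 0.03947778002558661 std 0.00024376698963348928
top L slope deg -0.27595993788595036 y0 -0.03820187859553229 std 0.0002682670666306476
top R slope deg -0.06028108176868597 y0 0.03947778002558661 std 0.00024376698963348928
80 285 355 [ 0.08543644  0.00177543 -0.02751591]
110 268 354 [ 0.07506219 -0.00154886 -0.02751726]
190 272 362 [ 0.04420549  0.00063808 -0.02750854]
215 273 361 [ 0.03348163  0.00062388 -0.02750632]
tip tool xy [0.1121434  0.00089901 0.06308333] rod end [ 0.09535689  0.00103135 -0.03251309]
```

step_arm(commands=[0,0,0.006,0,0,0,0,0,0.016,0,0,0,0,0,0.028,0,0,0,0,0,0.04,0,0,0,0,0,0.05,0,0,0,0,0,0.058,0,0,0,0,0,0.063,0,0,0,0,0,0.066,0,0,0,0,0,0.066,0,0,0,0,0,0.066,0,0,0], grip_force=25)

```text
t: 7.4
tcp_pos: [0.5878, 0.1026, 0.0546]
tool_rot: [0.644, 0.765, 0.0, 0.0]
force: [-0.1, 0.6, -2.8]
finger_gap: 0.338
gripper_force: 40.1
```

step_arm(commands=[0,0,0.0005,0,0,0,0,0,0.001,0,0,0,0,0,0.0015,0,0,0,0,0,0.002,0,0,0,0,0,0.0025,0,0,0,0,0,0.003,0,0,0,0,0,0.003,0,0,0,0,0,0.003,0,0,0,0,0,0.003,0,0,0,0,0,0.003,0,0,0])

```text
t: 8.4
tcp_pos: [0.5875, 0.1026, 0.0513]
tool_rot: [0.644, 0.765, 0.0, 0.0]
force: [-0.0, -0.2, -4.2]
finger_gap: 0.34
gripper_force: 40.1
```

step_arm(commands=[0,0,0.0004,0,0,0,0,0,0.0008,0,0,0,0,0,0.0012,0,0,0,0,0,0.0016,0,0,0,0,0,0.002,0,0,0,0,0,0.002,0,0,0,0,0,0.002,0,0,0,0,0,0.002,0,0,0,0,0,0.002,0,0,0,0,0,0.002,0,0,0], jaw=20, grip_force=25)

```text
t: 9.4
tcp_pos: [0.5875, 0.1026, 0.0493]
tool_rot: [0.644, 0.765, 0.0, 0.0]
force: [-0.2, -0.1, -3.2]
finger_gap: 0.341
gripper_force: 40.1
```

step_arm(commands=[0,0,0.0004,0,0,0,0,0,0.0008,0,0,0,0,0,0.0012,0,0,0,0,0,0.0016,0,0,0,0,0,0.002,0,0,0,0,0,0.002,0,0,0,0,0,0.002,0,0,0,0,0,0.002,0,0,0,0,0,0.002,0,0,0,0,0,0.002,0,0,0])

```text
t: 10.4
tcp_pos: [0.5875, 0.1026, 0.0473]
tool_rot: [0.644, 0.765, 0.0, 0.0]
force: [-0.9, -0.4, -2.3]
finger_gap: 0.341
gripper_force: 40.1
```

step_arm(commands=[0,0,0.0004,0,0,0,0,0,0.0008,0,0,0,0,0,0.0012,0,0,0,0,0,0.0016,0,0,0,0,0,0.002,0,0,0,0,0,0.002,0,0,0,0,0,0.002,0,0,0,0,0,0.002,0,0,0,0,0,0.002,0,0,0,0,0,0.002,0,0,0])

```text
t: 11.4
tcp_pos: [0.5875, 0.1026, 0.0453]
tool_rot: [0.644, 0.765, 0.0, -0.0]
force: [-0.1, -0.5, -2.7]
finger_gap: 0.335
gripper_force: 40.1
```

step_arm(commands=[0,0,0.0004,0,0,0,0,0,0.0008,0,0,0,0,0,0.0012,0,0,0,0,0,0.0016,0,0,0,0,0,0.002,0,0,0,0,0,0.002,0,0,0,0,0,0.002,0,0,0,0,0,0.002,0,0,0,0,0,0.002,0,0,0,0,0,0.002,0,0,0])

```text
t: 12.4
tcp_pos: [0.5875, 0.1026, 0.0433]
tool_rot: [0.644, 0.765, 0.0, -0.0]
force: [0.2, 1.2, -2.8]
finger_gap: 0.335
gripper_force: 40.1
```

step_arm(commands=[0,0,0.0004,0,0,0,0,0,0.0008,0,0,0,0,0,0.0012,0,0,0,0,0,0.0016,0,0,0,0,0,0.002,0,0,0,0,0,0.002,0,0,0,0,0,0.002,0,0,0,0,0,0.002,0,0,0,0,0,0.002,0,0,0,0,0,0.002,0,0,0])

```text
t: 13.4
tcp_pos: [0.5875, 0.1026, 0.0413]
tool_rot: [0.644, 0.765, 0.0, 0.0]
force: [-0.1, -0.5, -2.7]
finger_gap: 0.338
gripper_force: 40.1
```

step_arm(commands=[0,0,0.0004,0,0,0,0,0,0.0008,0,0,0,0,0,0.0012,0,0,0,0,0,0.0016,0,0,0,0,0,0.002,0,0,0,0,0,0.002,0,0,0,0,0,0.002,0,0,0,0,0,0.002,0,0,0,0,0,0.002,0,0,0,0,0,0.002,0,0,0])

```text
t: 14.4
tcp_pos: [0.5875, 0.1026, 0.0394]
tool_rot: [0.644, 0.765, 0.0, 0.0]
force: [-0.2, 0.1, -3.3]
finger_gap: 0.334
gripper_force: 40.1
```

step_arm(commands=[0,0,0.0004,0,0,0,0,0,0.0008,0,0,0,0,0,0.0012,0,0,0,0,0,0.0016,0,0,0,0,0,0.002,0,0,0,0,0,0.002,0,0,0,0,0,0.002,0,0,0,0,0,0.002,0,0,0,0,0,0.002,0,0,0,0,0,0.002,0,0,0])

```text
t: 15.4
tcp_pos: [0.5875, 0.1026, 0.0373]
tool_rot: [0.644, 0.765, -0.0, 0.0]
force: [0.3, 0.1, -3.6]
finger_gap: 0.337
gripper_force: 40.1
```

step_arm(commands=[0,0,0.0004,0,0,0,0,0,0.0008,0,0,0,0,0,0.0012,0,0,0,0,0,0.0016,0,0,0,0,0,0.002,0,0,0,0,0,0.002,0,0,0,0,0,0.002,0,0,0,0,0,0.002,0,0,0,0,0,0.002,0,0,0,0,0,0.002,0,0,0])

```text
t: 16.4
tcp_pos: [0.5875, 0.1026, 0.0353]
tool_rot: [0.644, 0.765, 0.0, -0.0]
force: [0.4, 0.1, -3.5]
finger_gap: 0.337
gripper_force: 40.1
```

step_arm(commands=[0,0,0.0004,0,0,0,0,0,0.0008,0,0,0,0,0,0.0012,0,0,0,0,0,0.0016,0,0,0,0,0,0.002,0,0,0,0,0,0.002,0,0,0,0,0,0.002,0,0,0,0,0,0.002,0,0,0,0,0,0.002,0,0,0,0,0,0.002,0,0,0])

```text
t: 17.4
tcp_pos: [0.5882, 0.1026, 0.0345]
tool_rot: [0.644, 0.765, 0.001, 0.001]
force: [-0.6, -0.9, 4.8]
finger_gap: 0.337
gripper_force: 40.9
```

Contact felt: vertical force rose about 8 N with no sideways force, so both flanks are bearing. I'll ease off and release.

step_arm(commands=[0,0.0003,-0.0003,0,0,0,0,0.0006,-0.0006,0,0,0,0,0.0007,-0.0009,0,0,0,0,0.0007,-0.0009,0,0,0,0,0.0007,-0.0009,0,0,0,0,0.0007,-0.0009,0,0,0,0,0.0007,-0.0009,0,0,0,0,0.0007,-0.0009,0,0,0,0,0.0007,-0.0009,0,0,0,0,0.0007,-0.0009,0,0,0])

```text
t: 18.4
tcp_pos: [0.5882, 0.1026, 0.0345]
tool_rot: [0.644, 0.765, -0.0, 0.0]
force: [-1.3, -1.0, 5.2]
finger_gap: 0.334
gripper_force: 40.9
```

step_arm(commands=[0,0,0,0,0,0,0,0,0,0,0,0,0,0,0,0,0,0,0,0,0,0,0,0,0,0,0,0,0,0,0,0,0,0,0,0,0,0,0,0,0,0,0,0,0,0,0,0,0,0,0,0,0,0,0,0,0,0,0,0], jaw=70)

```text
t: 19.4
tcp_pos: [0.5882, 0.1028, 0.0342]
tool_rot: [0.644, 0.765, 0.0, 0.0]
force: [-0.9, -0.6, 0.5]
finger_gap: 0.703
gripper_force: 0.0
```

Run:
```python
from h import *
from station import manip
st=manip.sense();s=wristcam(manip.snapshot("wrist"),st)
pickle.dump((s,st),open("w4.pkl","wb"));cv2.imwrite("pics/w4.png",s["pixels"])
print(st["tcp_pos"],st["tool_rot"],st["force"],st["finger_gap"])
```

```text
[0.58817019 0.10275648 0.03423137] [6.43833057e-01 7.65165991e-01 1.94551008e-05 1.15045528e-05] [-0.92063878 -0.59059717  0.48048468] 0.7033856867116971
```

View pics/w4.png

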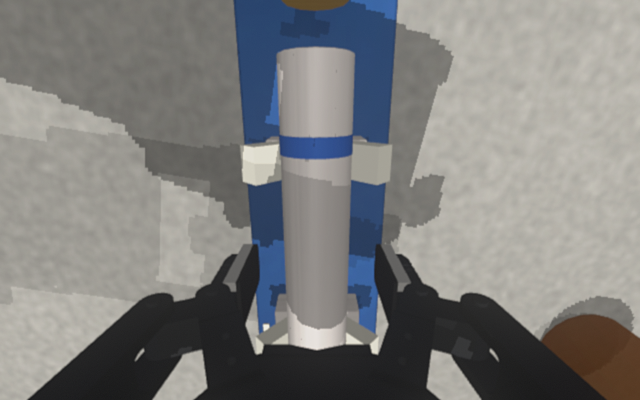

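The rod lies in both saddles, with the fingers open either side of it (rod columns 281–353, saddle wings 241–392). Now lifting and moving to the fin.

step_arm(commands=[0,0,-0.01,0,0,0,0,0,-0.03,0,0,0,0,0,-0.06,0,0,0,-0.01,0,-0.09,0,0,0,-0.035,0,-0.115,0,0,0,-0.07,0,-0.126,0,0,0,-0.1,0,-0.126,0,0,0,-0.125,0,-0.126,0,0,0,-0.135,0,-0.126,0,0,0,-0.135,0,-0.126,0,0,0])

```text
t: 20.45
tcp_pos: [0.6114, -0.0314, 0.1606]
tool_rot: [0.645, 0.764, 0.0, 0.0]
force: [0.3, -0.2, -0.3]
finger_gap: 0.702
gripper_force: 0.0
```

Run:
```python
from h import *
from station import manip
st=manip.sense();s=wristcam(manip.snapshot("wrist"),st)
pickle.dump((s,st),open("w5.pkl","wb"));cv2.imwrite("pics/w5.png",s["pixels"])
print(st["tcp_pos"],st["tool_rot"],st["force"],st["finger_gap"])
```

```text
[ 0.61143541 -0.03141672  0.16064144] [6.44713988e-01 7.64423819e-01 2.03645321e-04 2.37681607e-04] [ 0.29924008 -0.22816339 -0.34620482] 0.701622540543955
```

View pics/w5.png

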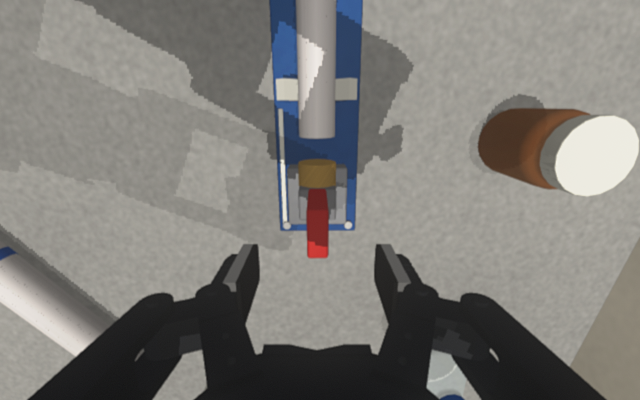

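The rod sits centred in the saddles. The red fin is at columns 307–328, with its back top edge at row ~257, and the brass face is at rows 160–185. I'll compute the fin offset and the gap from the face to the rod.

Run:
```python
from h import *
s,st=pickle.load(open("w5.pkl","rb"));R=Ro.from_quat(st["tool_rot"]).as_matrix()
tool=lambda X:np.round(R.T@(X-st["tcp_pos"]),4)
h=cv2.cvtColor(s["pixels"],cv2.COLOR_BGR2HSV);m=cv2.inRange(h,(0,150,60),(6,255,255))
m[:150]=0;m[290:]=0;m[:,:290]=0;m[:,345:]=0
ys,xs=np.where(m);print(xs.min(),xs.max(),ys.min(),ys.max())
for v in(195,210,225,240,254):
    x=xs[ys==v];print(v,x.min(),x.max(), s["pixels"][v,317])
print("fin back top",tool(onz(s,(317.5,ys.max()+.5),.13)))
print("face top",tool(onz(s,(317.5,160),.074)),"rod end top",tool(onz(s,(317,138),.052+.0)),tool(onz(s,(317,138),.037)))
```

```text
307 327 190 257
195 309 325 [ 35  37 100]
210 308 327 [ 38  39 114]
225 308 326 [ 39  42 123]
240 308 326 [ 41  43 124]
254 308 327 [ 54  59 202]
fin back top [-0.0178  0.001   0.0306]
face top [0.0362 0.0012 0.0866] rod end top [0.0508 0.0009 0.1086] [0.0493 0.0009 0.1236]
```

step_arm(commands=[0,0.001,0.008,0,0,0,-0.001,0.001,0.022,0,0,0,-0.001,0.001,0.038,0,0,0,-0.001,0.001,0.052,0,0,0,-0.001,0.001,0.062,0,0,0,-0.001,0.001,0.068,0,0,0,-0.001,0.001,0.07,0,0,0,-0.001,0.001,0.07,0,0,0,-0.001,0.001,0.07,0,0,0,-0.001,0.001,0.07,0,0,0])

```text
t: 21.5
tcp_pos: [0.6129, -0.0313, 0.0909]
tool_rot: [0.644, 0.765, 0.0, 0.001]
force: [-0.4, -0.5, -1.0]
finger_gap: 0.698
gripper_force: 0.0
```

step_arm(commands=[0,0,0,0,0,0,0,0,0,0,0,0,0,0,0,0,0,0,0,0,0,0,0,0,0,0,0,0,0,0,0,0,0,0,0,0,0,0,0,0,0,0,0,0,0,0,0,0,0,0,0,0,0,0,0,0,0,0,0,0], jaw=5, grip_force=60)

```text
t: 22.5
tcp_pos: [0.612, -0.0312, 0.0905]
tool_rot: [0.644, 0.765, -0.0, -0.0]
force: [-3.4, -0.7, 5.6]
finger_gap: 0.156
gripper_force: 60.0
```

step_arm(commands=[0.001,0,0,0,0,0,0.002,0,0,0,0,0,0.003,0,0,0,0,0,0.004,0,0,0,0,0,0.005,0,0,0,0,0,0.006,0,0,0,0,0,0.007,0,0,0,0,0,0.008,0,0,0,0,0,0.009,0,0,0,0,0,0.01,0,0,0,0,0])

```text
t: 23.5
tcp_pos: [0.611, -0.0257, 0.0905]
tool_rot: [0.643, 0.766, -0.002, 0.002]
force: [-4.0, -14.1, 3.0]
finger_gap: 0.152
gripper_force: 59.8
```

step_arm(commands=[0.0005,0,0,0,0,0,0.001,0,0,0,0,0,0.0015,0,0,0,0,0,0.002,0,0,0,0,0,0.0025,0,0,0,0,0,0.003,0,0,0,0,0,0.003,0,0,0,0,0,0.003,0,0,0,0,0,0.003,0,0,0,0,0,0.003,0,0,0,0,0])

```text
t: 24.5
tcp_pos: [0.6105, -0.0227, 0.0906]
tool_rot: [0.643, 0.766, -0.002, 0.002]
force: [-3.5, -13.2, 4.2]
finger_gap: 0.157
gripper_force: 59.8
```

step_arm(commands=[0.0005,0,0,0,0,0,0.001,0,0,0,0,0,0.0015,0,0,0,0,0,0.002,0,0,0,0,0,0.0025,0,0,0,0,0,0.003,0,0,0,0,0,0.0035,0,0,0,0,0,0.004,0,0,0,0,0,0.0045,0,0,0,0,0,0.005,0,0,0,0,0])

```text
t: 25.5
tcp_pos: [0.6096, -0.0178, 0.0906]
tool_rot: [0.643, 0.766, -0.002, 0.002]
force: [-3.6, -13.7, 3.7]
finger_gap: 0.153
gripper_force: 59.8
```

```bash
cat > f.py <<'E'
from station import manip
import numpy as np
u=np.array([-.171,.985,0]);F=[]
st=manip.sense();f=st["force"]@u
print("t",st["t"],"along mm",1000*(st["tcp_pos"]@u),"Fu",f,"q",st["tool_rot"])
E
python3 f.py; python3 f.py
```

```text
t 25.5 along mm -121.80517716338994 Fu -12.91251599700039 q [ 0.64341821  0.76550835 -0.00230552  0.0021585 ]
t 25.5 along mm -121.80517716338994 Fu -12.91251599700039 q [ 0.64341821  0.76550835 -0.00230552  0.0021585 ]
```

step_arm(commands=[0.0005,0,0,0,0,0,0.001,0,0,0,0,0,0.0015,0,0,0,0,0,0.002,0,0,0,0,0,0.0025,0,0,0,0,0,0.003,0,0,0,0,0,0.0035,0,0,0,0,0,0.004,0,0,0,0,0,0.0045,0,0,0,0,0,0.005,0,0,0,0,0])

```text
t: 26.5
tcp_pos: [0.6087, -0.0128, 0.0906]
tool_rot: [0.643, 0.766, -0.002, 0.002]
force: [-3.5, -14.3, 4.0]
finger_gap: 0.155
gripper_force: 59.8
```

```bash
python3 f.py
python3 - <<'E'
from h import *
from station import manip
st=manip.sense();s=wristcam(manip.snapshot("wrist"),st)
pickle.dump((s,st),open("w6.pkl","wb"));cv2.imwrite("pics/w6.png",s["pixels"])
E
```

```text
t 26.5 along mm -116.74083189572735 Fu -13.445247699962936 q [ 0.64340256  0.76552164 -0.002318    0.0020934 ]
```

View pics/w6.png

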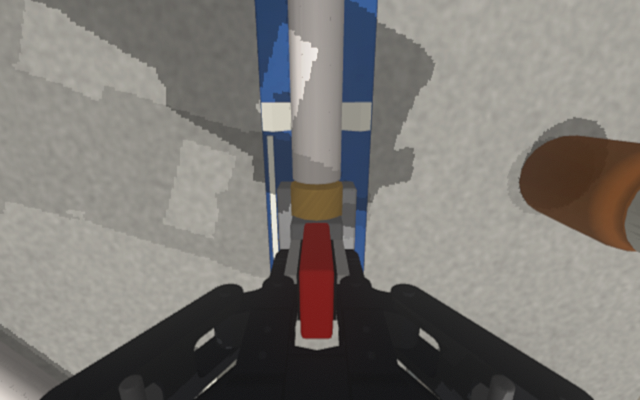

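The brass face (rows 183–218) now meets the rod's end. The rod is still centred. I'll push on towards the gauge.

step_arm(commands=[0.0005,0,0,0,0,0,0.001,0,0,0,0,0,0.0015,0,0,0,0,0,0.002,0,0,0,0,0,0.0025,0,0,0,0,0,0.003,0,0,0,0,0,0.0035,0,0,0,0,0,0.004,0,0,0,0,0,0.0045,0,0,0,0,0,0.005,0,0,0,0,0])

```text
t: 27.55
tcp_pos: [0.6079, -0.0085, 0.0906]
tool_rot: [0.643, 0.766, -0.003, 0.002]
force: [-3.4, -15.3, 4.0]
finger_gap: 0.159
gripper_force: 59.8
```

```bash
python3 f.py
```

```text
t 27.55 along mm -112.2957653279045 Fu -14.492192478599755 q [ 0.64339609  0.76552552 -0.00257604  0.00234834]
```

step_arm(commands=[0.0004,0,0,0,0,0,0.0008,0,0,0,0,0,0.0012,0,0,0,0,0,0.0016,0,0,0,0,0,0.002,0,0,0,0,0,0.0024,0,0,0,0,0,0.0028,0,0,0,0,0,0.0032,0,0,0,0,0,0.0036,0,0,0,0,0,0.004,0,0,0,0,0])

```text
t: 28.55
tcp_pos: [0.6073, -0.0045, 0.0906]
tool_rot: [0.643, 0.766, -0.003, 0.002]
force: [-4.0, -15.5, 3.2]
finger_gap: 0.154
gripper_force: 59.8
```

```bash
python3 f.py
```

```text
t 28.55 along mm -108.30354421659736 Fu -14.547698619251689 q [ 0.64340497  0.7655181  -0.00255406  0.0023602 ]
```

step_arm(commands=[0.0004,0,0,0,0,0,0.0008,0,0,0,0,0,0.0012,0,0,0,0,0,0.0016,0,0,0,0,0,0.002,0,0,0,0,0,0.0024,0,0,0,0,0,0.0028,0,0,0,0,0,0.0032,0,0,0,0,0,0.0036,0,0,0,0,0,0.004,0,0,0,0,0])

```text
t: 29.55
tcp_pos: [0.6066, -0.0006, 0.0906]
tool_rot: [0.643, 0.766, -0.003, 0.002]
force: [-2.9, -15.8, 3.8]
finger_gap: 0.158
gripper_force: 59.8
```

```bash
python3 f.py
```

```text
t 29.55 along mm -104.28672588263379 Fu -15.028264730088328 q [ 0.64339767  0.76552423 -0.00258074  0.00233072]
```

step_arm(commands=[0.0004,0,0,0,0,0,0.0008,0,0,0,0,0,0.0012,0,0,0,0,0,0.0016,0,0,0,0,0,0.002,0,0,0,0,0,0.0024,0,0,0,0,0,0.0028,0,0,0,0,0,0.0032,0,0,0,0,0,0.0036,0,0,0,0,0,0.004,0,0,0,0,0])

```text
t: 30.55
tcp_pos: [0.6059, 0.0034, 0.0906]
tool_rot: [0.643, 0.766, -0.003, 0.002]
force: [-3.4, -15.6, 4.1]
finger_gap: 0.158
gripper_force: 59.9
```

```bash
python3 f.py
```

```text
t 30.55 along mm -100.3011815582758 Fu -14.741829985227646 q [ 0.64338432  0.76553541 -0.00261413  0.00230646]
```

step_arm(commands=[0.0003,0,0,0,0,0,0.0006,0,0,0,0,0,0.0009,0,0,0,0,0,0.0012,0,0,0,0,0,0.0015,0,0,0,0,0,0.0018,0,0,0,0,0,0.0021,0,0,0,0,0,0.0024,0,0,0,0,0,0.0027,0,0,0,0,0,0.003,0,0,0,0,0])

```text
t: 31.55
tcp_pos: [0.6056, 0.0049, 0.0906]
tool_rot: [0.643, 0.766, -0.003, 0.003]
force: [-3.4, -20.3, 3.1]
finger_gap: 0.157
gripper_force: 59.8
```

```bash
python3 f.py
```

```text
t 31.55 along mm -98.71164271130164 Fu -19.371996698675797 q [ 0.64325949  0.76563512 -0.00328548  0.00304928]
```

step_arm(commands=[-0.0007,0,0,0,0,0,-0.0014,0,0,0,0,0,-0.0021,0,0,0,0,0,-0.0028,0,0,0,0,0,-0.0035,0,0,0,0,0,-0.0042,0,0,0,0,0,-0.005,0,0,0,0,0,-0.005,0,0,0,0,0,-0.005,0,0,0,0,0,-0.005,0,0,0,0,0])

```text
t: 32.55
tcp_pos: [0.6056, 0.0049, 0.0905]
tool_rot: [0.644, 0.765, -0.001, 0.0]
force: [-3.7, -4.2, 5.8]
finger_gap: 0.155
gripper_force: 60.1
```

```bash
python3 f.py
```

```text
t 32.55 along mm -98.71834948577285 Fu -3.5302052104773316 q [ 6.43637501e-01  7.65329715e-01 -1.02493348e-03  3.81125131e-04]
```

The tailstock did not move while I unloaded the arm. Releasing and lifting clear.

step_arm(commands=[0,0,0,0,0,0,0,0,0,0,0,0,0,0,0,0,0,0,0,0,0,0,0,0,0,0,0,0,0,0,0,0,0,0,0,0,0,0,0,0,0,0,0,0,0,0,0,0,0,0,0,0,0,0,0,0,0,0,0,0], jaw=70)

```text
t: 33.55
tcp_pos: [0.6059, 0.0064, 0.0902]
tool_rot: [0.644, 0.765, 0.0, 0.0]
force: [0.3, 0.2, 0.2]
finger_gap: 0.698
gripper_force: 0.0
```

step_arm(commands=[0,0,-0.005,0,0,0,0,0,-0.015,0,0,0,0,0,-0.03,0,0,0,0,0,-0.05,0,0,0,0,0,-0.07,0,0,0,0,0,-0.085,0,0,0,0,0,-0.095,0,0,0,0,0,-0.1,0,0,0,0,0,-0.1,0,0,0,0,0,-0.1,0,0,0])

```text
t: 34.55
tcp_pos: [0.6054, 0.0064, 0.1897]
tool_rot: [0.644, 0.765, -0.0, -0.001]
force: [0.4, -0.3, -0.3]
finger_gap: 0.701
gripper_force: 0.0
```

```bash
python3 f.py
python3 - <<'E'
from h import *
from station import manip
st=manip.sense();s=manip.snapshot("wrist")
cv2.imwrite("pics/w7.png",s["pixels"]);print(st["tcp_pos"],st["force"])
E
```

```text
t 34.55 along mm -97.19743797984458 Fu -0.39990836872591756 q [ 6.43849330e-01  7.65152069e-01 -2.92079479e-04 -5.15828797e-04]
[0.60541828 0.00642547 0.18970693] [ 0.40825703 -0.33512327 -0.27361976]
```

View pics/w7.png

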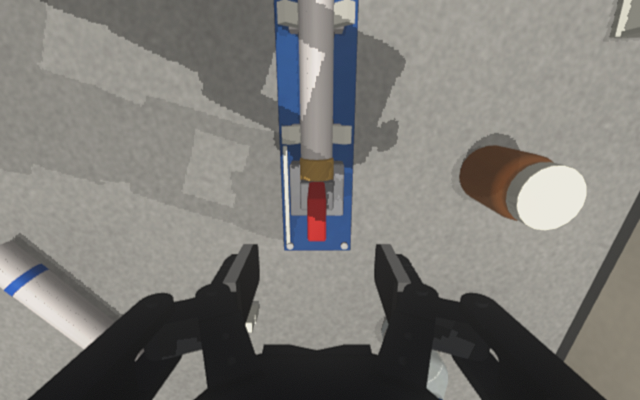

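The final view shows the rod in both saddles (saddles at rows ~15 and 135), the brass face against its end at row ~160, the gripper clear and the jar upright. Handing in.

```bash
python3 -c "
from station import manip
print(manip.sign_off())"
```

```text
the job is handed in; nothing more can be done
None
```

The job is handed in at about 35 s of the 72 s allowed: the rod lies released in both saddles with the tailstock holding it on the gauge tip at about 6.3 N. I estimated that press from the wrist force (±1 N), and the hand-in gave no verdict.

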